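# Fit the thread guide to the desk winder

### The job

Fit the thread guide, which stands in one bay of the desk tidy, to the thread winder: undo the winder's clamp knob (nobody remembers whether its thread is ordinary or reverse, so try both ways and feel which one gives) until its gate is clear of the slot, slide the guide fully home in the slot, upright, with its flange under the slotted plate and its fin between the cheeks, then do the knob up tight again so that the gate shuts behind it. Leave the mug, the thread spool and the phone where they are.

Things in the scene. Friction and masses are not known exactly. Their poses are not given: they have to be found in the camera images.
- winder: Fixed desk thread winder. Origin on the table under the axis of the seated guide; z up, slot opens to -x. Flat deck 12 mm high, x -100 to 145, y -42 to 42 mm. Behind the slot a white motor housing (x 75 to 145, y -40 to 40, 40 mm high) carries a bobbin up to 76 mm high. Knob axis at x -17, y 90 mm, on a black drum 76 mm across.
- seat (a point): Top of the deck (12 mm above the table) where the centre of the guide's underside must end up; axes as the winder's. The fully home guide has its x axis along this x, either way round.
- slot_mouth (a point): Centre of the slot's open end, on the plate's top, at (-24, 0, 31) mm of the winder. Plate: x -24 to 26, y -32 to 32, z 23 to 31 mm. Slot 20 mm wide, centred on y 0, its closed end at x 9. The 11 mm space between deck and plate takes the flange; it is closed at y -24, y 24 and x 21 and open in front.
- cheek_tops (a point): Between the tops of the two upright cheeks, at (0, 0, 88) mm of the winder. They stand on the plate, x -24 to 26, z 31 to 88 mm, 6 mm thick, inner faces at y -18 and 18; open above and at both ends. Fingers do not fit between a seated guide's fin and a cheek: hold the fin by its two ends, fingers closing along the winder's x.
- apron (a point): Middle of the free front part of the deck (x -100 to -25), at (-65, 0, 12) mm of the winder; a guide can stand here and be slid along +x into the slot.
- gate_tip (a point): Tip of the steel gate bar (12 mm wide in x, z 32 to 40 mm) that comes in along y from the knob side at x -17 of the winder. Knob tight: tip at y -3, barring the slot with its rear face at x -11. Undoing the knob draws it back along +y, little at first: 4 mm at 0.6 rad, 14 mm at 1.15 rad (clear of the slot), 19 mm at 1.4 rad; doing it up shuts it again.
- knob (a joint): Clamp knob about a vertical axis; 0 = tight (as found), positive = anticlockwise seen from above, range -1.6 to 1.6 rad. It leaves 0 one way only; the other way it meets a firm stop at once (gives 0.1 to 0.25 rad if forced). Which way is free differs between starts and cannot be seen. Free turning takes about 0.1 N m; it stays where left. Tighten by turning back to 0.
- knob_grip (a point): On the knob axis, 75 mm above the table: the height to grip. The knob is a black disc 74 mm across (top at 52 mm) with a straight bar on it 54 mm long, 16 mm wide, 52 to 87 mm above the table, centred on the axis, along this point's y axis (the winder's y when tight; it turns with the knob).
- guide: Loose thread guide, 74 mm high, about 130 g. Origin at the centre of its underside, z up. Steel flange 40 mm across, 6 mm thick; neck 16 mm across from 6 to 34 mm; then a white flat fin 44 mm long (x), 20 mm wide (y), 34 to 74 mm, with a dark eyelet. Same after a half turn about z. Starts upright in one of the tidy's bays, its x within about 7 degrees of the tidy's x.
- tidy: Fixed plywood desk tidy, origin on the table under its centre, 146 (x) by 140 mm (y). Walls 6 mm thick, 80 mm high, at x -70, 0, 70 mm run along y and make two bays 64 mm wide centred at x -35 and 35; floor 4 mm; at y -68 and 68 only a lip 14 mm high, 4 mm thick. Guide in one bay, spool in the other, either way round.
- spool: Bystander: white and yellow thread spool, 36 mm across, 54 mm high, standing in the other bay; origin at the centre of its underside.
- mug: Bystander: white mug, 82 mm across, 95 mm high, handle at its +y; origin at the centre of its underside.
- phone: Bystander: phone lying flat, 76 (x) by 155 (y) by 10 mm; origin at the centre of its underside.

How it is judged:
By the outcome, as a careful person would: the job done as asked, in the order asked, and still so for the second after the job is handed in, with the robot touching nothing.
It also fails if it takes over 72 s, if anything falls off the work surface, if the arm or the gripper's body presses on something with over 40 N, if the wrist force passes 120 N, or if a joint passes its speed limit or range.

### The arm

A 6-joint arm with a two-finger parallel gripper is mounted at the origin on the work surface. World frame = base frame: x ahead of the robot, y to its left, z up, the work surface at z = 0. Lengths are in m, angles in rad, forces in N, time in s.
With the tool pointing down it reaches from about 0.325 to 0.925 m from the base axis. Payload 3.1 kg.
Tool frame: the origin (TCP) lies midway between the tips of the shut fingers; the grasp point (between the pads) lies 19 mm behind it; z points along the fingers, y is the line along which they close (so a half turn about z gives the same grasp; the last joint's range is limited). The gripper opens to 85 mm and grips with 20 to 120 N. Pads are 22 mm wide; open, the fingers measure 114 mm over their backs; the gripper's body (76 mm by 85 mm) begins 54 mm behind the grasp point. The pads swing forward as they close: fully open they stand 13 mm farther back than shut.
Start: joints at [1.119, 0.217, 1.613, -0, 1.311, -0.112], TCP at [0.208, 0.589, 0.231] pointing down, gripper open.
Joint ranges: [-2.75, 2.75], [-0.78, 2.1], [0.31, 2.55], [-1.13, 4.27], [0.13, 2.63], [-2.58, 2.58]. Speed limits (rad/s): [2.79, 2.79, 3.14, 3.14, 3.14, 3.14].

### API

Orientations are given as a unit quaternion [w, x, y, z].
In Python, from rig import r, cams gives the robot as it stands.
- The arm moves only by the tool send_rows, never from a script. Its argument "targets" is a list of rows, each a list of 5 numbers: the shift along the tool's x, y, z in mm, then the turn about the tool's z in rad, then the opening, from -1 (shut) to 1 (fully open), so that 0 is half open. In form: [[tx, ty, tz, yaw, hand], ...]. A call has 1 to 12 rows; each row is the pose to reach, as a shift and turn from the pose commanded when the call began, along the tool's axes at that moment; what a row does not reach only later rows make up. A row lasts 1/10 s, in which the tool goes at most 50 mm and 8.59 degrees, less where a joint would pass 70% of its speed; a pose out of reach is approached as far as the arm can. A call with a gripper value outside its range is refused whole. The fingers move at their own pace and stop on an object; "squeeze" is the grip in N (left out, the last holds). Time passes only in rows, so rows that repeat a pose let the fingers close. It gives the time, the measured TCP pose, the force, the opening and the grip force at its end, in the units of the state.
- r.observe(): the state, without advancing time (a new reading comes with each control period).
- cams.camera(name): name is "scene" or "top" or "wrist"; returns a dict with "image" (400x640x3 uint8, red, green, blue), "fx", "fy", "cx", "cy" (pixels), "k1" (the pictures are not rectified: a ray, as slopes to the right and down, at radius r is drawn at 1 + k1 r^2 times it, then the intrinsics apply), "rvec" (rotation vector, rad) and "tvec" (3), from world to camera coordinates, as OpenCV has them; the wrist camera has in their place "hand_eye" (4x4, takes a point from camera to tool coordinates, whose origin is the TCP and whose axes are the flange's). Camera axes: x right, y down, z forward; pixel columns grow to the right and rows downward; lengths in m; the calibration is good to about 2 mm. A picture is of the moment at which its call begins: read the wrist's pose just before it. There is no depth.
- r.job_done(): hands the job in; it is judged then, once.
The state is a dict: "clock": time; "joints": joint angles; "qvel": joint speeds; "effort": joint torques, N m; "tool_pos": TCP position; "tool_rot": TCP orientation; "force": force on the tool from outside, world axes, zero at the start; "ft_torque": the same for the moment, N m; "opening": finger opening in m; "grip_force": force on a finger pad.
Only numpy, scipy, OpenCV 4.12 (cv2) and the standard library are available. Lean on these libraries where they do the work, as an engineer would, in place of code of your own. Each camera call takes 0.05 s, during which the arm holds its last target. There are 200 camera calls.

## Working session

There is one attempt and no reset: what is moved stays moved. The work goes in short steps, Python scripts to look and compute and a tool call to move; the robot and the scene stay as the last step left them, time stands still between calls to the robot, and variables do not carry over. Pictures are saved under pics/ and viewed, at most 10 in all, crops included, and the job is handed in when it is done.

Besides the shell and the picture viewer there is one more tool, called after "Emit:" as name(argument=value, ...) on one line, values as JSON. send_rows: Moves the arm, as the interface text tells. Its arguments: {"type":"object","properties":{"targets":{"type":"array","items":{"type":"array","items":{"type":"number"}}},"squeeze":{"type":"number"}},"required":["targets"]}

```bash
mkdir -p pics; ls
python3 - <<'E'
from rig import r,cams
import cv2,json
s=r.observe();print(s)
for n in("scene","top"):
    c=cams.camera(n);im=c.pop("image");cv2.imwrite(f"pics/{n}0.png",im[:,:,::-1]);print(n,c)
E
```

```text
pics
{'clock': 0.0, 'joints': array([ 1.11881698e+00,  2.17798879e-01,  1.61497005e+00, -1.46926986e-05,
        1.31129979e+00, -1.12225783e-01]), 'qvel': array([ 2.65647241e-04,  7.61585821e-05,  1.22467416e-04,  5.40922813e-04,
       -5.33335665e-04,  4.75941666e-04]), 'effort': array([ 8.01085498e-04, -3.96850491e+01, -3.03853083e+01,  1.76844856e-05,
        9.70280380e-03,  2.06202841e-06]), 'tool_pos': array([0.20791435, 0.58851506, 0.22992179]), 'tool_rot': array([-3.37820506e-04,  1.69058912e-01,  9.85605170e-01, -1.19107110e-03]), 'force': array([ 0.53041681,  0.03861647, -0.0465011 ]), 'ft_torque': array([-0.01302783, -0.00796181,  0.01330166]), 'grip_force': 0.0, 'opening': 0.08510443592511586}
scene {'fx': 408.0738573267503, 'fy': 408.0738573267503, 'cx': 317.2411218692481, 'cy': 204.20510862806725, 'k1': 0.025535913813500018, 'rvec': array([ 1.37396518,  2.04525769, -0.96394974]), 'tvec': array([ 0.27611079, -0.26227513,  1.38496121])}
top {'fx': 455.09649776338546, 'fy': 455.09649776338546, 'cx': 323.76980013598495, 'cy': 193.91437052630167, 'k1': -0.00480603047557616, 'rvec': array([ 2.09634645, -2.14847024,  0.21474676]), 'tvec': array([-0.04925529,  0.59104315,  0.96376219])}
```

View pics/top0.png

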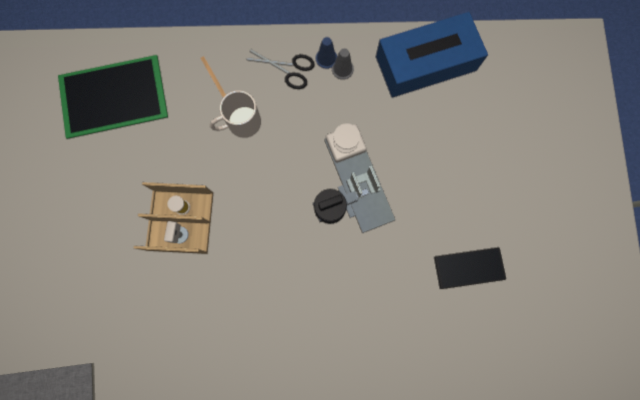

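View pics/scene0.png

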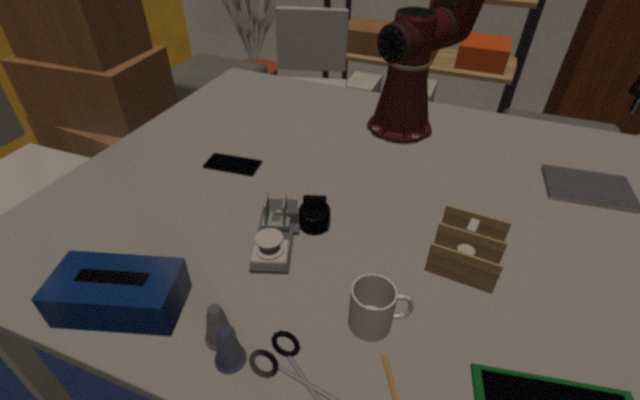

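Top view: winder at about (362,183), knob (331,205), tidy (180,218) with the guide in its lower bay (175,233) and the spool in the upper one. I'll enlarge both.

```bash
cat > h.py <<'E'
import numpy as np,cv2
from scipy.spatial.transform import Rotation as R
def proj(c,P):
    P=np.atleast_2d(np.array(P,float))
    return cv2.projectPoints(P,c["rvec"],c["tvec"],K(c),np.array([c["k1"],0,0,0,0.]))[0][:,0]
def K(c): return np.array([[c["fx"],0,c["cx"]],[0,c["fy"],c["cy"]],[0,0,1.]])
def ray(c,uv):
    n=cv2.undistortPoints(np.array([[uv]],float),K(c),np.array([c["k1"],0,0,0,0.]))[0,0]
    A=cv2.Rodrigues(c["rvec"])[0]
    return -A.T@c["tvec"],A.T@np.array([n[0],n[1],1])
def onz(c,uv,z):
    o,d=ray(c,uv);return o+d*(z-o[2])/d[2]
def wcam(w,s):
    "wrist camera as a world camera"
    T=np.eye(4);q=s["tool_rot"];T[:3,:3]=R.from_quat([q[1],q[2],q[3],q[0]]).as_matrix();T[:3,3]=s["tool_pos"]
    M=np.linalg.inv(T@w["hand_eye"]);w["rvec"]=cv2.Rodrigues(M[:3,:3])[0][:,0];w["tvec"]=M[:3,3];return w
E
python3 - <<'E'
from h import *
from rig import cams
c=cams.camera("top");im=c["image"][:,:,::-1]
a=cv2.resize(im[175:260,130:220],None,fx=4.4,fy=4.4,interpolation=2)
b=cv2.resize(im[120:235,305:400],None,fx=4.2,fy=4.2,interpolation=2)
h=max(a.shape[0],b.shape[0]);o=np.zeros((h,800,3),np.uint8);o[:a.shape[0],:a.shape[1]]=a;o[:b.shape[0],400:400+b.shape[1]]=b[:, :400]
cv2.imwrite("pics/crop1.png",o);print(a.shape,b.shape)
for u in [(331,205),(345,135),(180,218),(175,233)]:print(u,onz(c,u,.05))
E
```

```text
(374, 396, 3) (483, 399, 3)
(331, 205) [ 0.56536248 -0.07946702  0.05      ]
(345, 135) [ 0.7293816  -0.11660335  0.05      ]
(180, 218) [0.54404198 0.25896932 0.05      ]
(175, 233) [0.5106495  0.26886891 0.05      ]
```

View pics/crop1.png

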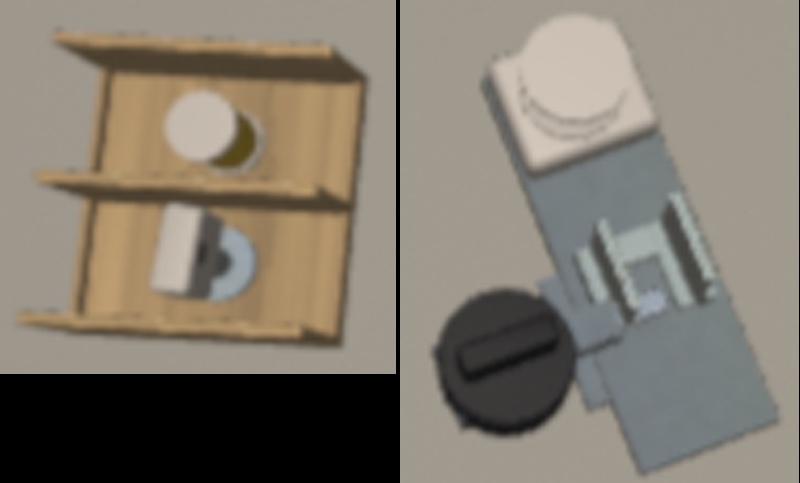

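Crop shows: fin top corners (168,203),(205,207),(188,297),(153,293), flange at (215,263); tidy wall tops clear; deck front corners (640,472),(777,420), housing front edge (528,170)-(655,128), knob bar centre (508,347). Fitting poses now.

Run:
```python
from h import *
from rig import cams
from scipy.optimize import least_squares
c=cams.camera("top")
A=lambda x,y:(130+x/4.4-.4,175+y/4.4-.4); B=lambda x,y:(305+(x-400)/4.2-.4,120+y/4.2-.4)
def fit(name,m,uv,g):
    m=np.array(m)/1e3;uv=np.array(uv)
    f=lambda p:(proj(c,np.c_[R.from_euler('z',p[2]).apply(m)+[p[0],p[1],0]])-uv).ravel()
    s=least_squares(f,g);print(name,s.x.round(4),np.degrees(s.x[2]).round(1),"res",s.fun.reshape(-1,2).round(1).tolist());return s.x
w=fit("winder",[(-100,42,12),(-100,-42,12),(75,40,40),(75,-40,40),(-17,90,87),(-17,90,52)],[B(640,472),B(777,420),B(528,170),B(655,128),B(508,347),B(507,360)],[.62,-.13,0])
t=fit("tidy",[(-70,70,80),(-70,-70,80),(0,70,80),(0,-70,80),(70,70,80),(70,-70,80)],[A(18,318),A(302,332),A(38,178),A(318,190),A(58,38),A(330,48)],[.54,.26,0])
g=fit("guide",[(22,10,78),(22,-10,78),(-22,-10,78),(-22,10,78),(0,0,10)],[A(168,203),A(205,207),A(188,297),A(153,293),A(216,263)],[.51,.26,0])
np.save("p.npy",[w,t,g])
W=lambda x,y:(w[:2]+R.from_euler('z',w[2]).as_matrix()[:2,:2]@[x/1e3,y/1e3]).round(4)
print("knob",W(-17,90),"apron",W(-65,0))
d=g[:2]-t[:2];print("guide in tidy",R.from_euler('z',-t[2]).apply([*d,0])*1e3)
```

```text
winder [ 0.6132 -0.1543  0.3572] 20.5 res [[0.2, 0.9], [0.8, -0.2], [-0.6, 1.2], [0.9, -1.1], [-0.6, -0.3], [-0.6, -0.6]]
tidy [ 0.5442  0.2717 -0.073 ] -4.2 res [[-0.0, -0.0], [0.6, 0.0], [-0.4, -0.5], [0.2, -0.1], [-0.9, -0.1], [0.6, 0.7]]
guide [ 0.5113  0.2709 -0.1382] -7.9 res [[-0.6, 0.0], [0.1, 0.2], [0.4, -0.1], [-0.8, -0.3], [0.9, 0.3]]
knob [ 0.5658 -0.0759] apron [ 0.5523 -0.177 ]
guide in tidy [-32.7417879  -3.1778002   0.       ]
```

```bash
cat >> h.py <<'E'
def go(s,p,hd):
    "shift mm (tool axes) and turn to bring TCP to world p with tool-y heading hd (deg)"
    q=s["tool_rot"];M=R.from_quat([q[1],q[2],q[3],q[0]]).as_matrix()
    h=np.arctan2(M[1,1],M[0,1]);d=(np.radians(hd)-h+np.pi/2)%np.pi-np.pi/2
    return (M.T@(np.array(p)-s["tool_pos"])*1e3).round(1),round(-d,3),round(np.degrees(h),1)
E
python3 - <<'E'
from h import *
from rig import r,cams
s=r.observe();print(go(s,[.566,-.076,.24],20.5));w=cams.camera("wrist");print(w["hand_eye"].round(3),w["fx"],w["cx"],w["cy"])
E
```

```text
(array([-559. , -507.5,   -8.9]), np.float64(0.873), np.float64(70.5))
[[ 0.    -0.964 -0.267  0.068]
 [ 1.     0.    -0.     0.001]
 [ 0.    -0.267  0.964 -0.142]
 [ 0.     0.     0.     1.   ]] 308.3045393633576 320.6552457489733 202.38641813904522
```

Emit:
send_rows(targets=[[-559,-508,-9,0.873,1],[-559,-508,-9,0.873,1],[-559,-508,-9,0.873,1],[-559,-508,-9,0.873,1],[-559,-508,-9,0.873,1],[-559,-508,-9,0.873,1],[-559,-508,-9,0.873,1],[-559,-508,-9,0.873,1],[-559,-508,-9,0.873,1],[-559,-508,-9,0.873,1],[-559,-508,-9,0.873,1],[-559,-508,-9,0.873,1]])

```text
clock: 1.45
tool_pos: [0.493, 0.0589, 0.2387]
tool_rot: [0.0, 0.57, 0.822, 0.0]
force: [1.2, 1.3, -0.5]
opening: 0.0853
grip_force: 0.0
```

Run:
```python
from h import *
from rig import r
s=r.observe();print(s["clock"],s["tool_pos"],go(s,[.566,-.076,.24],20.5))
```

```text
1.45 [0.49303991 0.05891321 0.23869707] (array([-151.9,   21.1,   -1.3]), np.float64(-0.0), np.float64(20.5))
```

Emit:
send_rows(targets=[[-152,21,0,0,1],[-152,21,0,0,1],[-152,21,0,0,1],[-152,21,0,0,1],[-152,21,0,0,1],[-152,21,0,0,1]])

```text
clock: 2.05
tool_pos: [0.5647, -0.0732, 0.238]
tool_rot: [-0.001, 0.57, 0.822, 0.0]
force: [-0.8, -0.1, -0.1]
opening: 0.0856
grip_force: 0.0
```

Run:
```python
from h import *
from rig import r,cams
s=r.observe();w=wcam(cams.camera("wrist"),s);cv2.imwrite("pics/w1.png",w["image"][:,:,::-1])
print(s["tool_pos"],go(s,[.566,-.076,.24],20.5))
p=np.load("p.npy")[0]
W=lambda m:R.from_euler('z',p[2]).apply(np.array(m)/1e3)+[p[0],p[1],0]
for n,m in dict(bara=(-17,117,87),barb=(-17,63,87),fl=(-100,42,12),fr=(-100,-42,12),ck1=(-24,18,88),ck2=(-24,-18,88),slot=(-24,0,31),hou1=(75,40,40),gate=(-17,-3,40)).items():print(n,proj(w,W(m))[0].round())
```

```text
[ 0.56467667 -0.07320841  0.23804668] (array([-3.1,  0.3, -2. ]), np.float64(0.001), np.float64(20.5))
bara [321. 166.]
barb [321. 220.]
fl [254. 216.]
fr [258. 277.]
ck1 [314. 261.]
ck2 [314. 292.]
slot [315. 254.]
hou1 [399. 226.]
gate [321. 259.]
```

View pics/w1.png

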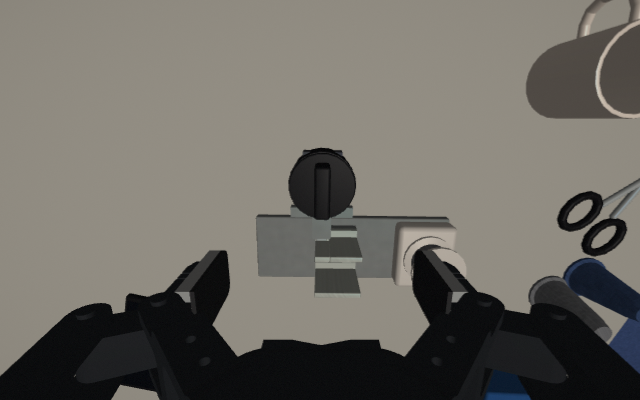

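Bar runs (322,164)–(322,219), deck corners (257,216)/(258,277), agreeing with the model to 1–3 px. Descend onto the bar and grip.

Emit:
send_rows(targets=[[-3,1,50,0,0.2],[-3,1,100,0,0],[-3,1,150,0,0],[-3,1,179,0,0],[-3,1,179,0,0],[-3,1,179,0,-1],[-3,1,179,0,-1],[-3,1,179,0,-1],[-3,1,179,0,-1],[-3,1,179,0,-1],[-3,1,179,0,-1]], squeeze=50)

```text
clock: 3.2
tool_pos: [0.5674, -0.0769, 0.0621]
tool_rot: [0.0, 0.57, 0.822, -0.0]
force: [-4.9, -0.2, 2.9]
opening: 0.0147
grip_force: 50.8
```

Run:
```python
from h import *
from rig import r
s=r.observe();print(s["clock"],s["force"],s["ft_torque"],go(s,[.567,-.076,.058],20.5))
```

```text
3.2 [-4.87773047 -0.19659776  2.93897566] [-0.09802638  0.82789206  0.02117144] (array([ 0.9, -0. ,  4.1]), np.float64(0.001), np.float64(20.6))
```

Emit:
send_rows(targets=[[0,0,0,-0.1,-1],[0,0,0,-0.15,-1],[0,0,0,-0.15,-1]])

```text
clock: 3.5
tool_pos: [0.5678, -0.0767, 0.0623]
tool_rot: [0.0, 0.509, 0.861, 0.001]
force: [-4.9, -0.4, 6.5]
opening: 0.0156
grip_force: 65.6
```

Run:
```python
from h import *
from rig import r
s=r.observe();print(s["clock"],s["force"],s["ft_torque"],s["effort"].round(2),go(s,[.567,-.076,.058],20.5))
```

```text
3.5 [-4.86418632 -0.41812881  6.53230384] [-0.13958191  1.08566269 -1.6179731 ] [  2.04 -35.99 -26.06  -0.42  -1.75  -1.78] (array([ 1. , -0.4,  4.3]), np.float64(0.144), np.float64(28.8))
```

The stop is anticlockwise (1.6 N m), so clockwise should give.

Emit:
send_rows(targets=[[0,0,0,0.14,-1],[0,0,0,0.28,-1],[0,0,0,0.35,-1],[0,0,0,0.35,-1]])

```text
clock: 3.9
tool_pos: [0.5676, -0.0768, 0.062]
tool_rot: [0.0, 0.649, 0.761, -0.0]
force: [-6.5, 0.4, 5.8]
opening: 0.0152
grip_force: 51.2
```

Run:
```python
from h import *
from rig import r
s=r.observe();print(s["clock"],s["force"],s["ft_torque"],s["effort"].round(2),go(s,[.567,-.076,.058],20.5))
```

```text
3.9 [-6.54103101  0.44296945  5.76088899] [-0.03275375  1.0066073  -0.06969483] [  0.62 -36.19 -26.35   0.34  -1.68   0.09] (array([ 0.9, -0.4,  4. ]), np.float64(-0.2), np.float64(9.0))
```

Emit:
send_rows(targets=[[0,0,0,0.14,-1],[0,0,0,0.28,-1],[0,0,0,0.42,-1],[0,0,0,0.56,-1],[0,0,0,0.7,-1],[0,0,0,0.84,-1],[0,0,0,0.98,-1],[0,0,0,1.1,-1],[0,0,0,1.22,-1],[0,0,0,1.22,-1],[0,0,0,1.22,-1]])

```text
clock: 5.0
tool_pos: [0.5686, -0.0773, 0.062]
tool_rot: [0.001, 0.967, 0.253, 0.001]
force: [-3.9, -2.8, 7.4]
opening: 0.0148
grip_force: 51.4
```

Run:
```python
from h import *
from rig import r
s=r.observe();print(s["clock"],s["force"],s["ft_torque"],s["joints"].round(2),go(s,[.567,-.076,.058],20.5))
g=np.load("p.npy")[2];print(g)
```

```text
5.0 [-3.93122899 -2.82721306  7.4398737 ] [-0.18294687  0.86591619 -0.13657714] [-0.26  0.31  1.85 -0.    0.98  0.8 ] (array([-0.7, -1.9,  4. ]), np.float64(-1.417), np.float64(-60.7))
[ 0.51129449  0.27093508 -0.13823308]
```

Emit:
send_rows(targets=[[0,0,0,0,0],[0,0,0,0,0],[0,0,0,0,0],[0,0,-30,0,0],[0,0,-80,0,0],[0,0,-130,0,0.3],[0,0,-160,0,0.3],[0,0,-160,0,0.3]])

```text
clock: 5.8
tool_pos: [0.5718, -0.0775, 0.2267]
tool_rot: [0.003, 0.968, 0.252, 0.006]
force: [1.1, 0.0, 1.2]
opening: 0.0556
grip_force: 0.0
```

Run:
```python
from h import *
from rig import r
s=r.observe();print(s["clock"],s["force"],go(s,[.511,.271,.22],82.1))
```

```text
5.8 [1.12352239 0.02139952 1.17825135] (array([ 116.9, -333.9,    4.8]), np.float64(0.648), np.float64(-60.8))
```

Emit:
send_rows(targets=[[117,-334,5,0.648,0.3],[117,-334,5,0.648,0.3],[117,-334,5,0.648,0.3],[117,-334,5,0.648,0.3],[117,-334,5,0.648,0.3],[117,-334,5,0.648,0.3],[117,-334,5,0.648,0.3],[117,-334,5,0.648,0.3],[117,-334,5,0.648,0.3],[117,-334,5,0.648,0.3],[117,-334,5,0.648,0.3],[117,-334,5,0.648,0.3]])

```text
clock: 7.0
tool_pos: [0.5072, 0.2708, 0.2142]
tool_rot: [0.0, 0.998, -0.07, -0.0]
force: [-0.4, -0.2, -0.9]
opening: 0.0557
grip_force: 0.0
```

Run:
```python
from h import *
from rig import r,cams
s=r.observe();w=wcam(cams.camera("wrist"),s);cv2.imwrite("pics/w2.png",w["image"][:,:,::-1])
print(s["clock"],s["tool_pos"],go(s,[.511,.271,.22],82.1))
p=np.load("p.npy")[2]
print(proj(w,R.from_euler('z',p[2]).apply(np.array([(22,10,78),(22,-10,78),(-22,-10,78),(-22,10,78),(0,0,10)])/1e3)+[p[0],p[1],0]).round())
```

```text
7.0 [0.50715721 0.27075145 0.21415209] (array([ 3.8, -0.8, -5.8]), np.float64(-0.003), np.float64(-98.1))
[[310. 164.]
 [332. 164.]
 [332. 211.]
 [310. 211.]
 [321. 175.]]
```

View pics/w2.png

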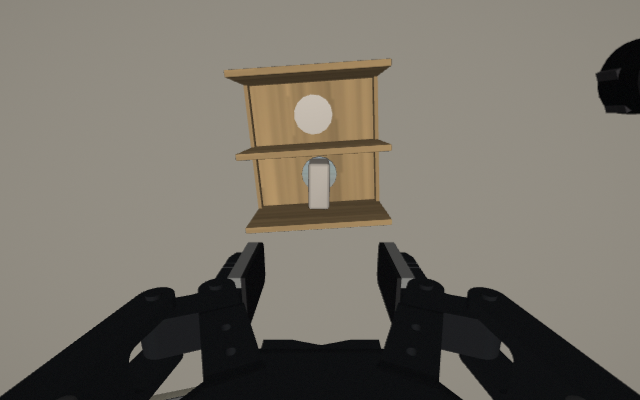

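Fin top at u 309–330, v 164–209, flange centre (319,173): about 2 px off the prediction, so I correct by 1.5 mm and go down across the fin.

Emit:
send_rows(targets=[[5,-2,30,0,0.3],[5,-2,80,0,0.3],[5,-2,125,0,0.3],[5,-2,150,0,0.3],[5,-2,173,0,0.3],[5,-2,173,0,0.3],[5,-2,173,0,-1],[5,-2,173,0,-1],[5,-2,173,0,-1],[5,-2,173,0,-1],[5,-2,173,0,-1]], squeeze=35)

```text
clock: 8.15
tool_pos: [0.514, 0.2738, 0.0436]
tool_rot: [-0.001, 0.998, -0.069, 0.002]
force: [-0.0, -1.1, 6.7]
opening: 0.0195
grip_force: 41.9
```

Emit:
send_rows(targets=[[0,0,-10,0,-1],[0,0,-30,0,-1],[0,0,-70,0,-1],[0,0,-110,0,-1],[0,0,-140,0,-1],[0,0,-140,0,-1]])

```text
clock: 8.75
tool_pos: [0.5153, 0.275, 0.1877]
tool_rot: [-0.003, 0.998, -0.069, 0.005]
force: [0.7, 0.6, -1.6]
opening: 0.0195
grip_force: 41.1
```

Run:
```python
from h import *
from rig import r
s=r.observe();p=np.load("p.npy")[0]
W=lambda m:R.from_euler('z',p[2]).apply(np.array(m)/1e3)+[p[0],p[1],0]
print(s["clock"],s["tool_pos"],s["force"],W((-64,0,185)),go(s,W((-64,0,185)),110.5))
```

```text
8.75 [0.51533166 0.27502206 0.18771378] [ 0.7087269   0.64471782 -1.58849777] [ 0.55327148 -0.17669061  0.185     ] (array([100.1, 442.1,   1.1]), np.float64(-0.497), np.float64(-98.0))
```

Emit:
send_rows(targets=[[95,443,0,-0.497,-1],[95,443,0,-0.497,-1],[95,443,0,-0.497,-1],[95,443,0,-0.497,-1],[95,443,0,-0.497,-1],[95,443,0,-0.497,-1],[95,443,0,-0.497,-1],[95,443,0,-0.497,-1],[95,443,0,-0.497,-1],[95,443,0,-0.497,-1],[95,443,0,-0.497,-1],[95,443,0,-0.497,-1]])

```text
clock: 9.95
tool_pos: [0.5436, -0.1773, 0.1799]
tool_rot: [-0.001, 0.984, 0.178, -0.001]
force: [-0.3, 1.3, -1.6]
opening: 0.0198
grip_force: 41.1
```

Run:
```python
from h import *
from rig import r,cams
s=r.observe();p=np.load("p.npy")[0]
W=lambda m:R.from_euler('z',p[2]).apply(np.array(m)/1e3)+[p[0],p[1],0]
print(s["clock"],s["tool_pos"],s["force"],s["opening"],go(s,W((-69,0,53)),110.5))
w=wcam(cams.camera("wrist"),s);cv2.imwrite("pics/w3.png",w["image"][:,:,::-1])
for n,m in dict(fl=(-100,42,12),fr=(-100,-42,12),ck1=(-24,18,88),ck2=(-24,-18,88),s1=(-24,10,31),s2=(-24,-10,31),p1=(-24,32,31),p2=(-24,-32,31),hou1=(75,40,40),hou2=(75,-40,40),gate=(-17,16,40)).items():print(n,proj(w,W(m))[0].round())
```

```text
9.95 [ 0.54358919 -0.17725818  0.17986732] [-0.31503798  1.27317704 -1.61913437] 0.01977393092165724 (array([  4.5,   3.3, 126.8]), np.float64(-0.0), np.float64(-69.5))
fl [285. 210.]
fr [365. 210.]
ck1 [302. 142.]
ck2 [351. 142.]
s1 [315. 137.]
s2 [336. 137.]
p1 [291. 137.]
p2 [360. 137.]
hou1 [277.  14.]
hou2 [376.  13.]
gate [308. 130.]
```

View pics/w3.png

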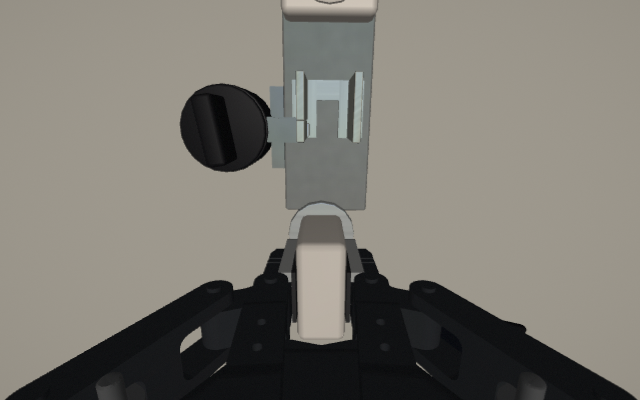

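The winder shows ~2 px right of prediction (deck corners 287/366, cheeks inner ~304/355); a crop for the lateral offset.

Run:
```python
import cv2
im=cv2.imread("pics/w3.png")
cv2.imwrite("pics/w3c.png",cv2.resize(im[60:220,270:390],None,fx=5,fy=3.7,interpolation=cv2.INTER_CUBIC))
```

```text
(no output)
```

View pics/w3c.png

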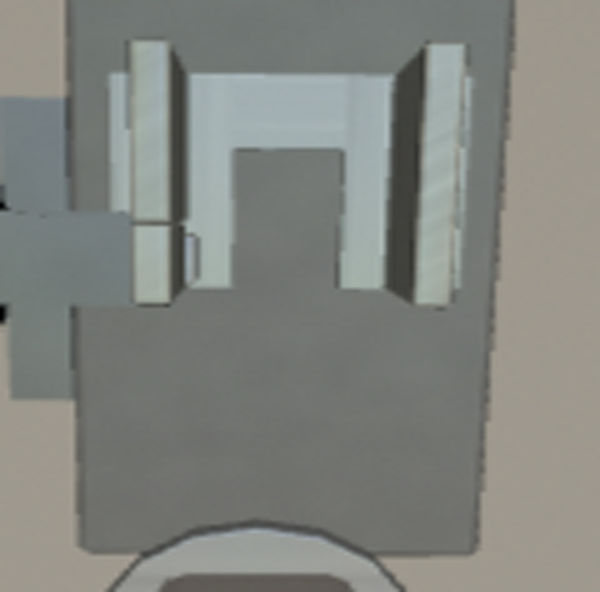

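Run:
```python
from h import *
from rig import r,cams
from scipy.optimize import least_squares
s=r.observe();w=wcam(cams.camera("wrist"),s)
m=np.array([(-24,10,31),(-24,-10,31),(9,10,31),(9,-10,31),(-24,18,88),(-24,-18,88),(26,18,88),(26,-18,88),(-100,42,12),(-100,-42,12)])/1e3
c=np.array([(232,289),(340,289),(232,150),(344,150),(170,303),(413,305),(170,40),(427,43),(78,550),(479,553)])
uv=np.c_[270+c[:,0]/5-.4,60+c[:,1]/3.7-.4]
f=lambda p:(proj(w,R.from_euler('z',p[2]).apply(m)+[p[0],p[1],0])-uv).ravel()
q=least_squares(f,np.load("p.npy")[0]).x;print(q,np.degrees(q[2]),f(q).reshape(-1,2).round(1).tolist())
np.save("w.npy",q)
W=lambda a:R.from_euler('z',q[2]).apply(np.array(a)/1e3)+[q[0],q[1],0]
print(s["tool_pos"],go(s,W((-69,0,52)),90+np.degrees(q[2])),W((-17,90,0)))
# held guide axis check: flange top circle front edge
q4=s["tool_rot"];M=R.from_quat([*q4[1:],q4[0]]).as_matrix()
th=np.linspace(-1.5,1.5,61);C=np.c_[.02*np.cos(th),.02*np.sin(th),0*th+.0336]
P=proj(w,s["tool_pos"]+C@M.T);print("flange top pt",P[P[:,1].argmin()].round(1),"seen 320.6,201")
```

```text
[ 0.61397696 -0.1549592   0.34792786] 19.934797694873357 [[-0.1, -0.5], [-0.1, -0.2], [0.2, -0.5], [0.1, -0.2], [0.3, 0.5], [-0.1, 0.5], [0.0, -0.6], [-0.2, -0.8], [0.1, 1.3], [-0.2, 1.3]]
[ 0.54376578 -0.17674043  0.18013604] (array([  4.6,   3.9, 128.1]), np.float64(0.011), np.float64(-69.5)) [ 0.56731003 -0.07614805  0.        ]
flange top pt [322.8 200.9] seen 320.6,201
```

Emit:
send_rows(targets=[[5,5.2,40,0.011,-1],[5,5.2,80,0.011,-1],[5,5.2,110,0.011,-1],[5,5.2,124,0.011,-1],[5,5.2,128,0.011,-1],[5,5.2,128,0.011,-1],[5,5.2,128,0.011,-1]])

```text
clock: 10.75
tool_pos: [0.5529, -0.182, 0.0555]
tool_rot: [0.001, 0.985, 0.173, 0.002]
force: [0.5, -0.4, -0.9]
opening: 0.0195
grip_force: 41.0
```

```bash
cat >> h.py <<'E'
def wp(s):
    q=np.load("w.npy");t=s["tool_pos"]-[q[0],q[1],0]
    return (R.from_euler('z',-q[2]).apply(t)*1e3).round(1)
E
python3 - <<'E'
from h import *
from rig import r
s=r.observe();print(wp(s),go(s,[0,0,0],110))
E
```

```text
[-66.6  -4.6  55.5] (array([-458.1, -359.5,   53.3]), np.float64(-0.002), np.float64(-70.1))
```

Emit:
send_rows(targets=[[-2,-3.3,1,0,-1],[-2,-3.3,2.5,0,-1],[-2,-3.3,2.5,0,-1],[-2,-3.3,2.5,0,-1]])

```text
clock: 11.15
tool_pos: [0.5485, -0.1794, 0.0516]
tool_rot: [0.0, 0.985, 0.172, 0.0]
force: [-0.6, 1.0, 1.4]
opening: 0.0196
grip_force: 41.5
```

Run:
```python
from h import *
from rig import r
s=r.observe();print(wp(s),s["force"])
```

```text
[-69.9  -0.6  51.6] [-0.57297417  0.96179935  1.39451277]
```

Emit:
send_rows(targets=[[0,0,0,0,-0.2],[0,0,0,0,0],[0,0,0,0,0],[0,0,-20,0,0],[0,0,-60,0,0.5],[0,0,-100,0,0.5],[0,0,-120,0,0.5],[0,0,-120,0,0.5],[0,0,-120,0,0.5]])

```text
clock: 12.05
tool_pos: [0.5482, -0.1792, 0.1709]
tool_rot: [0.0, 0.985, 0.173, 0.0]
force: [-0.6, -0.2, 0.1]
opening: 0.064
grip_force: 0.0
```

Run:
```python
from h import *
from rig import r,cams
s=r.observe();w=wcam(cams.camera("wrist"),s);im=w["image"][:,:,::-1]
print(wp(s),s["tool_rot"]);cv2.imwrite("pics/w4.png",im)
cv2.imwrite("pics/w4c.png",cv2.resize(im[90:290,255:405],None,fx=4,fy=3,interpolation=cv2.INTER_CUBIC))
```

```text
[-70.2  -0.4 170.9] [1.42306676e-04 9.85008535e-01 1.72505452e-01 1.87459748e-04]
```

View pics/w4c.png

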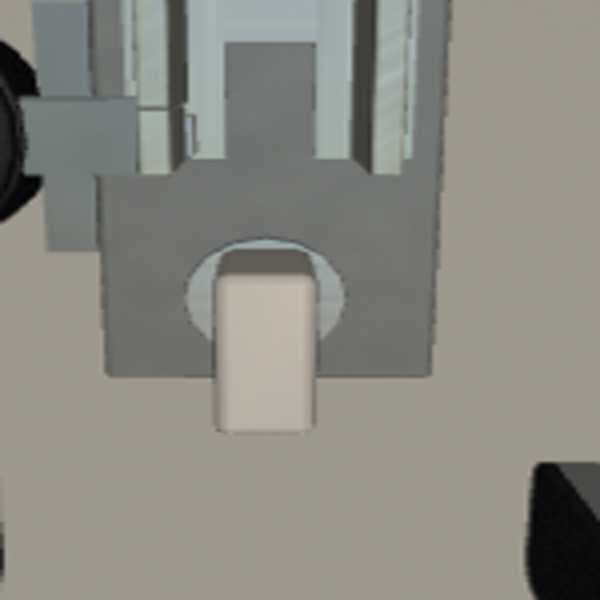

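Guide stands upright on the apron: flange spans 185–345 (centre 265), slot 225–316 (centre 270.5), deck 106–432 (centre 269): about 1.1 mm toward the knob side of the centreline. Now regrip by the ends.

Run:
```python
from h import *
from rig import r,cams
s=r.observe();w=wcam(cams.camera("wrist"),s);q=np.load("w.npy")
inv=lambda P:(R.from_euler('z',-q[2]).apply(P-[q[0],q[1],0])*1e3).round(1)
pc=lambda x,y:(255+x/4-.4,90+y/3-.4)
print("flange",inv(onz(w,pc(265,298),.018)),"edges",inv(onz(w,pc(185,298),.018)),inv(onz(w,pc(345,298),.018)))
print("fin front/back",inv(onz(w,pc(266,275),.086)),inv(onz(w,pc(265,432),.086)))
print("slot",inv(onz(w,pc(225,158),.031)),inv(onz(w,pc(316,158),.031)),"deck",inv(onz(w,pc(106,376),.012)),inv(onz(w,pc(432,376),.012)))
```

```text
flange [-71.    1.6  18. ] edges [-71.   21.1  18. ] [-71.  -17.9  18. ]
fin front/back [-49.4   1.4  86. ] [-91.    1.6  86. ]
slot [-25.2  10.5  31. ] [-25.2  -9.9  31. ] deck [-99.6  42.1  12. ] [-99.6 -40.9  12. ]
```

Emit:
send_rows(targets=[[0,0,0,-0.15,0.65],[0,0,0,-0.3,0.65],[0,0,0,-0.45,0.65],[0,0,0,-0.6,0.65],[0,0,0,-0.75,0.65],[0,0,0,-0.9,0.65],[0,0,0,-1.05,0.65],[0,0,0,-1.2,0.65],[0,0,0,-1.35,0.65],[0,0,0,-1.5,0.65],[0,0,0,-1.571,0.65],[0,0,0,-1.571,0.65]])

```text
clock: 13.35
tool_pos: [0.5468, -0.1786, 0.1685]
tool_rot: [-0.002, 0.575, 0.818, -0.0]
force: [-0.4, 0.8, 0.3]
opening: 0.0702
grip_force: 0.0
```

Emit:
send_rows(targets=[[0,0,0,0,0.65],[0,0,0,0,0.65]])

```text
clock: 13.55
tool_pos: [0.5477, -0.179, 0.17]
tool_rot: [-0.001, 0.575, 0.818, -0.0]
force: [-1.1, -0.1, 0.3]
opening: 0.0704
grip_force: 0.0
```

Run:
```python
from h import *
from rig import r
s=r.observe();print(s["clock"],wp(s),go(s,[0,0,0],20),s["opening"],s["joints"].round(2))
```

```text
13.55 [-70.5  -0.  170. ] (array([ 353.9, -454.3,  170.9]), np.float64(-0.003), np.float64(19.8)) 0.07037700741325538 [-0.44  0.18  1.78 -0.    1.19 -0.78]
```

Emit:
send_rows(targets=[[0,0,40,0,0.65],[0,0,75,0,0.65],[0,0,100,0,0.65],[0,0,118,0,0.65],[-0.6,0,121,0,0.65],[-0.6,0,121,0,0.65],[-0.6,0,121,0,0],[-0.6,0,121,0,-1],[-0.6,0,121,0,-1],[-0.6,0,121,0,-1],[-0.6,0,121,0,-1]], squeeze=40)

```text
clock: 14.65
tool_pos: [0.5498, -0.1805, 0.0518]
tool_rot: [0.002, 0.574, 0.819, 0.0]
force: [-0.7, 1.1, 6.3]
opening: 0.044
grip_force: 41.6
```

Run:
```python
from h import *
from rig import r
s=r.observe();print(s["clock"],wp(s),go(s,[0,0,0],20),s["opening"],s["force"])
```

```text
14.65 [-69.   -2.1  51.8] (array([ 356.8, -455.8,   49.8]), np.float64(-0.002), np.float64(19.9)) 0.043958598336450064 [-0.71729924  1.13800895  6.31178741]
```

Emit:
send_rows(targets=[[-1.1,0,-2,0,-1],[-1.1,0,-3,0,-1],[-1.1,0,-3,0,-1],[-1.1,0,-3,0,-1]])

```text
clock: 15.05
tool_pos: [0.5481, -0.1805, 0.0523]
tool_rot: [-0.001, 0.574, 0.819, -0.0]
force: [0.1, -0.5, -1.5]
opening: 0.0436
grip_force: 40.7
```

Run:
```python
from h import *
from rig import r,cams
s=r.observe();print(s["clock"],wp(s),s["force"])
w=wcam(cams.camera("wrist"),s);im=w["image"][:,:,::-1]
cv2.imwrite("pics/w5.png",cv2.resize(im[110:350,200:460],None,fx=3,fy=2.5,interpolation=cv2.INTER_CUBIC))
```

```text
15.05 [-70.6  -1.6  52.3] [ 0.07854751 -0.53739776 -1.46128993]
```

View pics/w5.png

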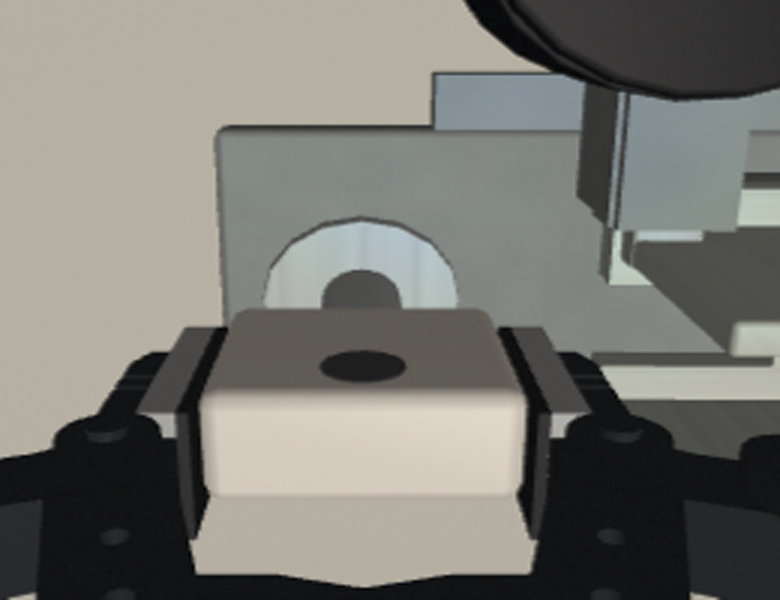

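Emit:
send_rows(targets=[[0,10,0,0,-1],[0,20,0,0,-1],[0,30,0,0,-1],[0,35,0,0,-1],[0,38,0,0,-1],[0,38,0,0,-1]])

```text
clock: 15.7
tool_pos: [0.5849, -0.1676, 0.0529]
tool_rot: [-0.0, 0.574, 0.819, -0.0]
force: [-0.6, 0.2, -1.2]
opening: 0.0436
grip_force: 40.9
```

Run:
```python
from h import *
from rig import r
s=r.observe();print(s["clock"],wp(s),s["force"],s["ft_torque"],go(s,[0,0,0],20)[2])
```

```text
15.7 [-31.6  -2.   52.9] [-0.5613521   0.21613574 -1.17373183] [-0.0643122  -0.06185793  0.00323181] 19.9
```

Emit:
send_rows(targets=[[0,4,0,0,-1],[0,8,0,0,-1],[0,12,0,0,-1],[0,15,0,0,-1],[0,15,0,0,-1]])

```text
clock: 16.2
tool_pos: [0.5991, -0.1627, 0.0531]
tool_rot: [0.0, 0.574, 0.819, 0.0]
force: [0.3, 0.5, -1.7]
opening: 0.0435
grip_force: 40.9
```

Run:
```python
from h import *
from rig import r
s=r.observe();print(s["clock"],wp(s),s["force"],s["ft_torque"],go(s,[0,0,0],20)[2])
```

```text
16.2 [-16.6  -2.2  53.1] [ 0.30144621  0.50645949 -1.67146784] [ 0.01236358 -0.02493862 -0.01700695] 19.9
```

No contact; carry on toward home.

Emit:
send_rows(targets=[[0,4,0,0,-1],[0,8,0,0,-1],[0,11,0,0,-1],[0,14,0,0,-1],[0,14,0,0,-1]])

```text
clock: 16.7
tool_pos: [0.6122, -0.1579, 0.053]
tool_rot: [0.0, 0.574, 0.819, 0.0]
force: [-0.3, 0.5, -1.6]
opening: 0.0435
grip_force: 40.9
```

Run:
```python
from h import *
from rig import r
s=r.observe();print(s["clock"],wp(s),s["force"],s["ft_torque"],go(s,[0,0,0],20)[2])
```

```text
16.7 [-2.6 -2.2 53. ] [-0.30852507  0.52482365 -1.58420336] [-0.01929469 -0.02870176 -0.02015395] 19.9
```

Emit:
send_rows(targets=[[0,1,0,0,-1],[0,2,0,0,-1],[0,2.5,0,0,-1],[0,2.5,0,0,-1]])

```text
clock: 17.1
tool_pos: [0.6141, -0.1572, 0.0529]
tool_rot: [-0.0, 0.574, 0.819, -0.0]
force: [0.3, -0.4, -0.7]
opening: 0.0435
grip_force: 40.9
```

Emit:
send_rows(targets=[[0,0.5,0,0,-1],[0,1.2,0,0,-1],[0,1.2,0,0,-1]])

```text
clock: 17.4
tool_pos: [0.6153, -0.1568, 0.053]
tool_rot: [0.0, 0.574, 0.819, 0.0]
force: [-0.9, -0.2, -0.1]
opening: 0.0434
grip_force: 40.9
```

Run:
```python
from h import *
from rig import r
s=r.observe();print(s["clock"],wp(s),s["force"],s["ft_torque"],go(s,[0,0,0],20)[2])
```

```text
17.4 [ 0.6 -2.2 53. ] [-0.85238697 -0.18011203 -0.05265094] [-0.00269555 -0.00315513  0.045008  ] 19.9
```

Still only light contact at most; a bit more.

Emit:
send_rows(targets=[[0,0.6,0,0,-1],[0,1.2,0,0,-1],[0,1.2,0,0,-1]])

```text
clock: 17.7
tool_pos: [0.6156, -0.1566, 0.0528]
tool_rot: [-0.001, 0.574, 0.819, -0.001]
force: [-2.2, -1.2, -0.3]
opening: 0.0434
grip_force: 41.1
```

Run:
```python
from h import *
from rig import r
s=r.observe();print(s["clock"],wp(s),s["force"],s["ft_torque"],go(s,[0,0,0],20)[2])
```

```text
17.7 [ 1.  -2.1 52.8] [-2.23000663 -1.20672304 -0.34070559] [-0.27769902  0.48207194  0.02728726] 19.9
```

Emit:
send_rows(targets=[[0,-0.4,0.8,0,-1],[0,-0.4,1.6,0,-1],[0,-0.4,1.6,0,-1]])

```text
clock: 18.0
tool_pos: [0.6156, -0.1566, 0.0519]
tool_rot: [-0.0, 0.574, 0.819, -0.0]
force: [-3.8, -0.5, 3.9]
opening: 0.0435
grip_force: 41.5
```

Run:
```python
from h import *
from rig import r
s=r.observe();print(s["clock"],wp(s),s["force"])
```

```text
18.0 [ 1.  -2.1 51.9] [-3.78771204 -0.48088738  3.87793574]
```

Emit:
send_rows(targets=[[0,0,-0.5,0,0.1],[0,0,-0.5,0,0.3],[0,0,-0.5,0,0.4],[0,0,-0.5,0,0.4],[0,0,-20,0,0.4],[0,0,-60,0,0.4],[0,0,-100,0,0.3],[0,0,-125,0,0.3],[0,0,-125,0,0.3],[0,0,-125,0,0.3]])

```text
clock: 19.0
tool_pos: [0.6164, -0.1565, 0.1768]
tool_rot: [0.001, 0.574, 0.819, 0.0]
force: [0.7, -0.4, -0.3]
opening: 0.0554
grip_force: 0.0
```

Run:
```python
from h import *
from rig import r,cams
s=r.observe();print(s["clock"],wp(s),s["force"],go(s,[.568,-.077,.175],-60.7))
w=wcam(cams.camera("wrist"),s);im=w["image"][:,:,::-1]
cv2.imwrite("pics/w6.png",cv2.resize(im[90:310,190:450],None,fx=3,fy=2.5,interpolation=cv2.INTER_CUBIC))
```

```text
19.0 [  1.7  -2.3 176.8] [ 0.7436682  -0.39305294 -0.34390529] (array([ 91.2, -18.4,   1.7]), np.float64(1.406), np.float64(19.9))
```

View pics/w6.png

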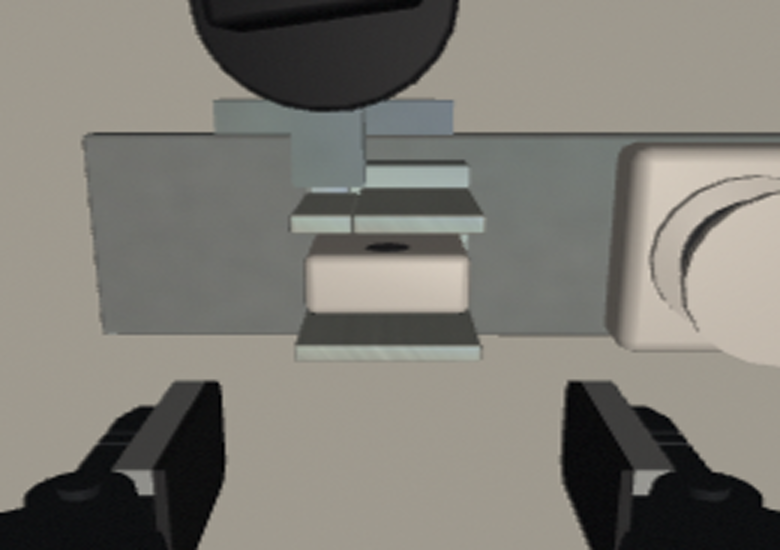

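Guide seated: fin (305–468) centred between the cheeks, near-flush with cheek ends (290–484), gate drawn back at u≈355. Back to the knob.

Emit:
send_rows(targets=[[92,-18,0,0.15,0.2],[92,-18,0,0.3,0.2],[92,-18,0,0.45,0.2],[92,-18,0,0.6,0.2],[92,-18,0,0.75,0.2],[92,-18,0,0.9,0.1],[92,-18,0,1.05,0],[92,-18,0,1.2,0],[92,-18,0,1.35,0],[92,-18,0,1.406,0],[92,-18,0,1.406,0],[92,-18,0,1.406,0]])

```text
clock: 20.25
tool_pos: [0.5666, -0.0758, 0.1743]
tool_rot: [-0.001, 0.967, 0.254, -0.002]
force: [0.0, 0.7, -0.1]
opening: 0.0427
grip_force: 0.0
```

Run:
```python
from h import *
from rig import r,cams
s=r.observe();print(s["clock"],s["tool_pos"],s["opening"],go(s,[.568,-.077,.062],-60.7))
```

```text
20.25 [ 0.56659593 -0.07578022  0.1743397 ] 0.042696655630401 (array([  0.9,   2. , 112.3]), np.float64(0.002), np.float64(-60.6))
```

Emit:
send_rows(targets=[[0.5,1.5,40,0,0],[0.5,1.5,80,0,0],[0.5,1.5,105,0,0],[0.5,1.5,114,0,0],[0.5,1.5,114,0,0],[0.5,1.5,114,0,-1],[0.5,1.5,114,0,-1],[0.5,1.5,114,0,-1],[0.5,1.5,114,0,-1],[0.5,1.5,114,0,-1]], squeeze=50)

```text
clock: 21.25
tool_pos: [0.5701, -0.0766, 0.0646]
tool_rot: [-0.0, 0.967, 0.253, 0.001]
force: [-2.7, 4.1, 5.7]
opening: 0.0149
grip_force: 50.7
```

Run:
```python
from h import *
from rig import r
s=r.observe();print(s["force"],s["ft_torque"],go(s,[.568,-.077,.062],20.0))
```

```text
[-2.73161907  4.12232538  5.73776188] [ 0.62190581  0.30212676 -0.05502009] (array([-2.1, -0.7,  2.6]), np.float64(-1.408), np.float64(-60.7))
```

Emit:
send_rows(targets=[[-1,0,0,-0.14,-1],[-1,0,0,-0.28,-1],[-1,0,0,-0.42,-1],[-1,0,0,-0.56,-1],[-1,0,0,-0.7,-1],[-1,0,0,-0.84,-1],[-1,0,0,-0.98,-1],[-1,0,0,-1.12,-1],[-1,0,0,-1.24,-1],[-1,0,0,-1.35,-1],[-1,0,0,-1.41,-1],[-1,0,0,-1.41,-1]])

```text
clock: 22.45
tool_pos: [0.5668, -0.0753, 0.0645]
tool_rot: [-0.003, 0.572, 0.82, 0.001]
force: [-8.3, 7.9, 13.1]
opening: 0.0146
grip_force: 51.6
```

Run:
```python
from h import *
from rig import r
s=r.observe();print(s["clock"],s["force"],s["ft_torque"],go(s,[.568,-.077,.062],20.0))
```

```text
22.45 [-8.33985778  7.86783383 13.12761444] [1.25707599 1.13983204 0.05129971] (array([-2. ,  0.6,  2.5]), np.float64(0.003), np.float64(20.2))
```

Push gently on to feel the stop.

Emit:
send_rows(targets=[[0,0,-1,-0.04,-1],[0,0,-1,-0.08,-1],[0,0,-1,-0.08,-1],[0,0,-1,-0.08,-1]])

```text
clock: 22.85
tool_pos: [0.5668, -0.0753, 0.0647]
tool_rot: [-0.003, 0.541, 0.841, 0.001]
force: [-6.1, 7.4, 7.6]
opening: 0.0151
grip_force: 51.5
```

Run:
```python
from h import *
from rig import r
s=r.observe();print(s["clock"],s["force"],s["ft_torque"],go(s,[.568,-.077,.062],20.0))
```

```text
22.85 [-6.1460205   7.37831264  7.62527005] [ 1.18509753  0.88148026 -0.6527034 ] (array([-2. ,  0.4,  2.6]), np.float64(0.079), np.float64(24.5))
```

Emit:
send_rows(targets=[[0,0,0,0.04,-1],[0,0,0,0.04,-1],[0,0,0,0.04,0],[0,0,0,0.04,0],[0,0,0,0.04,0],[0,0,-30,0.04,0],[0,0,-70,0.04,0],[0,0,-120,0.04,0],[0,0,-160,0.04,0.3],[0,0,-170,0.04,0.3],[0,0,-170,0.04,0.3]])

```text
clock: 23.95
tool_pos: [0.57, -0.0785, 0.2365]
tool_rot: [0.003, 0.556, 0.831, 0.001]
force: [-0.8, -0.0, -0.4]
opening: 0.0555
grip_force: 0.0
```

Run:
```python
from h import *
from rig import r,cams
s=r.observe();print(s["clock"],s["tool_pos"],s["force"])
w=wcam(cams.camera("wrist"),s);im=w["image"][:,:,::-1]
cv2.imwrite("pics/w7.png",cv2.resize(im[140:320,230:430],None,fx=4,fy=3.3,interpolation=cv2.INTER_CUBIC))
q=np.load("w.npy");W=lambda a:R.from_euler('z',q[2]).apply(np.array(a)/1e3)+[q[0],q[1],0]
for m in [(-17,117,87),(-17,63,87),(-17,-3,40)]:u=proj(w,W(m))[0];print(m,(u-[230,140])*[4,3.3])
```

```text
23.95 [ 0.56998921 -0.07848219  0.2365127 ] [-0.75282516 -0.03887348 -0.42226932]
(-17, 117, 87) [356.67150801  61.98216503]
(-17, 63, 87) [347.57694257 241.87012469]
(-17, -3, 40) [339.89108277 375.81379329]
```

View pics/w7.png

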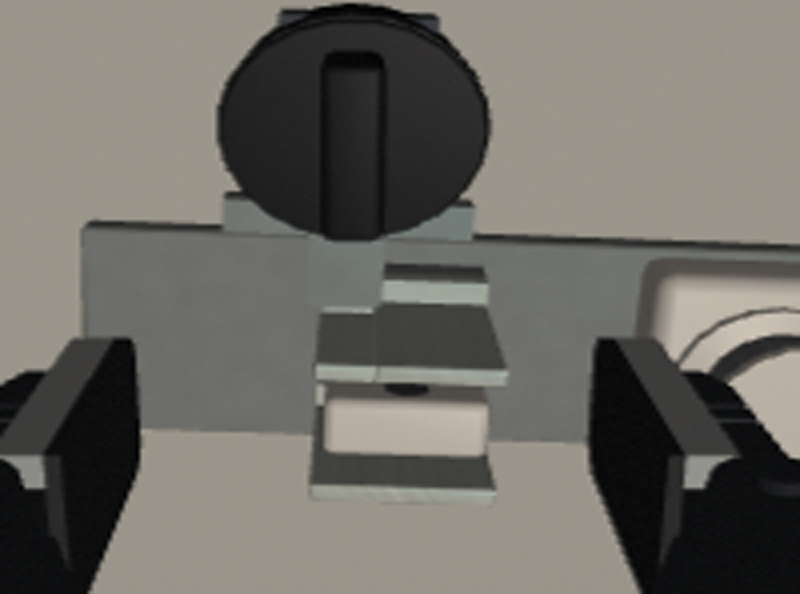

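The knob bar points along the winder's y again (u≈353), the guide is upright between the cheeks, and the gripper is clear. Handing in.

```bash
python3 -c "
from rig import r
print(r.job_done())"
```

```text
the job is handed in; nothing more can be done
None
```

The guide is fully home and upright in the slot, and the knob (it undoes clockwise) was turned back until I felt its stop; the gate tip was hidden in the last picture, so I inferred it shut from the knob. I handed in at about 24 s with the mug, spool and phone untouched, but viewed 11 pictures, one over the limit of 10.

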